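# Size a cartridge fuse in the hole gauge

### The job

Size the thick cartridge fuse in the hole gauge, stepping down: lower it through the widest hole until its foot is well below the plate, draw it up and out, then lower it through the next smaller hole, keeping hold of it all the way down (do not drop it in). Let go and leave it standing upright on the gauge's base in that second hole, the smallest it passes; leave the slim fuse where it stands, undisturbed.

Things in the scene. Friction and masses are not known exactly. Their poses are not given: they have to be found in the camera images.
- thick_fuse: The thick fuse: a plain upright cylinder, 28 mm in diameter and 120 mm tall, white ceramic with a 34 mm long copper cap at each end, about 150 g, foot edge slightly chamfered. It starts standing on the blue trolley top. Origin: centre of its underside; z points up along it. It may be gripped round its upper part in any direction.
- slim_fuse: The slim fuse, a bystander: the same look but 20 mm in diameter and 100 mm tall, standing on the trolley top at least 110 mm from the thick one. Origin: centre of its underside, z up. Leave it alone.
- wide_hole (a point): Centre of the 58 mm hole, the widest, at the top face of the fixed gauge: a level aluminium plate 230 x 84 x 12 mm (underside 58, top 70 mm above the trolley) on corner posts over a solid base of the same outline, its upper face 8 mm above the trolley. Holes in one row in falling size: 58, 40, 24, 16 mm. x runs along the row to the smaller holes, z up; the plate's centre is at x +72 mm. Turned any way.
- next_hole (a point): Centre of the next hole, 40 mm in diameter, its mouth chamfered 3 mm, at the plate's top face, 70 mm above the trolley; 65 mm along the row from the widest hole. Axes as there; the 24 mm hole, too small for the thick fuse, is 48 mm further along x. Standing on the base here, the thick fuse has its foot 8 mm and its top 128 mm above the trolley: 58 mm of it stands above the plate.
Things that resemble listed ones, but are neither listed nor needed, are in the scene too. What is shaped like the thick_fuse but black or green is not meant.

How it is judged (in metres and radians):
On the way, in this order (a step that is already met when the one before it is completed fails the run):
1. the thick fuse, held in the fingers, is through the widest hole, its foot below the plate's underside (horizontal distance between thick_fuse and wide_hole below 0.025 m and height (world z) of thick_fuse below 0.052 m and contact force between the fingers and thick_fuse above 0.5 N), for 0.05 s.
2. the thick fuse, still held, is through the next hole, its foot less than 22 mm above the gauge's base (horizontal distance between thick_fuse and next_hole below 0.015 m and height (world z) of thick_fuse below 0.03 m and contact force between the fingers and thick_fuse above 0.5 N), for 0.05 s.
At the end, for the whole second after the job is handed in: The thick fuse stands at rest on the gauge's base in the 40 mm hole: its foot within 15 mm of the hole's axis and within 6 mm of the base's height, upright within 10 degrees. The slim fuse stands upright within 30 mm of its start (horizontal distance between thick_fuse and next_hole below 0.015 m and height (world z) of thick_fuse between 0.004 and 0.014 m and angle between thick_fuse's own z axis and vertical below 0.17 rad and linear speed of thick_fuse below 0.02 m/s and distance of slim_fuse from where it was at the start of the episode below 0.03 m and angle between slim_fuse's own z axis and vertical below 0.2 rad); the robot touches nothing.
It fails at once if the slim fuse is pushed more than 30 mm or tipped over (distance of slim_fuse from where it was at the start of the episode above 0.03 m or angle between slim_fuse's own z axis and vertical above 0.35 rad).
It also fails if it takes over 48 s, if anything falls off the work surface, if the arm or the gripper's body presses on something with over 40 N, if the wrist force passes 120 N, or if a joint passes its speed limit or range.

### The arm

A 6-joint arm with a two-finger parallel gripper is mounted at the origin on the work surface. World frame = base frame: x ahead of the robot, y to its left, z up, the work surface at z = 0. Lengths are in mm, angles in rad, forces in N, time in s.
With the tool pointing down it reaches from about 250 to 800 mm from the base axis. Payload 8.5 kg.
Tool frame: the origin (TCP) lies midway between the tips of the shut fingers; the grasp point (between the pads) lies 19 mm behind it; z points along the fingers, y is the line along which they close (so a half turn about z gives the same grasp; the last joint's range is limited). The gripper opens to 85 mm and grips with 20 to 120 N. Pads are 22 mm wide; open, the fingers measure 114 mm over their backs; the gripper's body (76 mm by 85 mm) begins 54 mm behind the grasp point. The pads swing forward as they close: fully open they stand 13 mm farther back than shut.
Start: joints at [1.337, 0.238, -0.013, 1.319, 0, 1.571], TCP at [121.618, 510.674, 231.276] pointing down, gripper open.
Joint ranges: [-2.66, 2.66], [-1.03, 1.9], [-1.14, 1.46], [-1.82, 2.27], [-1.45, 1.34], [-3.14, 3.14]. Speed limits (rad/s): [2.22, 2.22, 2.79, 3.14, 3.14, 3.14].

### API

Orientations are given as [roll, pitch, yaw] about the fixed x, y, z axes, in that order (R = Rz(yaw) Ry(pitch) Rx(roll)).
In Python, from station import r, readout, read_camera, camera_params gives the robot as it stands. The module is installed in compiled form; this text tells all that it offers. Calls block until the motion is done:
- r.movep(position, orientation): joint-space move of the TCP to a pose.
- r.servo_line(position, rotation=None, v=150, threshold=None): straight line of the TCP; rotation=None keeps the orientation; v is the mean speed in mm/s. With threshold (N) it stops when the force on the tool has changed by that much, and returns True; else False.
- r.movej(angles): joint-space move.
- r.command_gripper(opening): finger opening in mm; the grip force is fixed at half the most; returns when the fingers have stopped.
- r.sleep(seconds).
- r.ik(position, orientation): joint angles nearest the present ones, or None.
- readout.read_state(): the state.
- read_camera(name): name is "scene" or "top"; returns the picture (384x512x3 uint8, blue, green, red); there is no depth.
- camera_params(name): a dict with "camera_matrix" (3x3 intrinsics, pixels), "R" (3x3) and "t" (3): a world point X has camera coordinates R X + t. Camera axes: x right, y down, z forward; pixel columns grow to the right and rows downward; lengths in mm; the calibration is good to about 2 mm. A picture is of the moment at which its call begins. camera_params takes no time and is no camera call.
A pose or a line that the arm cannot do raises r.Unreachable and nothing moves.
- r.finish_job(): hands the job in; it is judged then, once.
The state is a dict: "time": time; "joint_positions": joint angles; "joint_velocities": joint speeds; "joint_torque": joint torques, N m; "eef_pos": TCP position; "orientation": TCP orientation; "ft_force": force on the tool from outside, world axes, zero at the start; "moment": the same for the moment, N m; "opening": finger opening in mm; "grip_force": force on a finger pad.
Only numpy, scipy, OpenCV 4.12 (cv2) and the standard library are available. Lean on these libraries where they do the work, as an engineer would, in place of code of your own. Each camera call takes 0.05 s, during which the arm holds its last target. There are 200 camera calls.

## Working session

There is one attempt and no reset: what is moved stays moved. The work goes in short steps, each a Python script; the robot and the scene stay as the last script left them, time stands still between calls to the robot, and variables do not carry over. Pictures are saved under pics/ and viewed, at most 10 in all, crops included, and the job is handed in when it is done.

```bash
mkdir -p pics
python3 - <<'E'
from station import r, readout, read_camera, camera_params
import cv2,numpy as np
for n in("scene","top"):
    im=read_camera(n); cv2.imwrite(f"pics/{n}0.png",im)
    p=camera_params(n); print(n,np.round(p["camera_matrix"],1).tolist(),np.round(p["R"],3).tolist(),np.round(p["t"],1).tolist())
s=readout.read_state();print(s["time"],s["orientation"],s["eef_pos"],s["opening"])
E
```

```text
scene [[441.6, 0.0, 254.3], [0.0, 441.6, 186.3], [0.0, 0.0, 1.0]] [[-0.662, 0.75, -0.005], [0.561, 0.491, -0.666], [-0.497, -0.444, -0.746]] [355.9, -288.3, 1174.4]
top [[354.0, 0.0, 251.4], [0.0, 354.0, 192.0], [0.0, 0.0, 1.0]] [[-0.019, -1.0, 0.002], [-0.999, 0.019, -0.045], [0.045, -0.003, -0.999]] [31.5, 586.2, 694.1]
0.1 [-3.14029068e+00 -2.97451958e-05  2.90782020e+00] [121.51754869 510.36226916 230.74493477] 85.1929194724657
```

View pics/scene0.png

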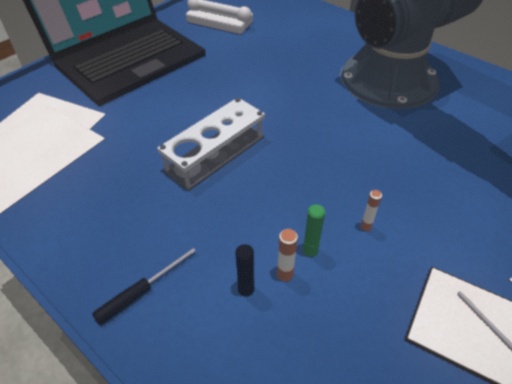

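View pics/top0.png

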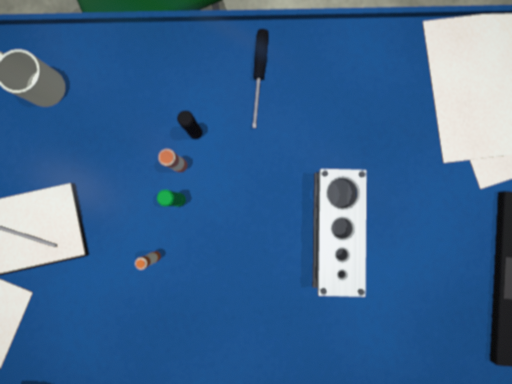

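Candidates for the thick fuse: black cylinder (scene 245,270 / top 188,122), green cylinder (313,230 / 165,197), copper and white (287,255 / 167,158), and the slim copper and white one (371,210 / 141,263). I choose the larger copper and white one. The gauge's wide hole is at top-view (342,193) and the next hole at (342,228).

```bash
cat > h.py <<'E'
import numpy as np,cv2
from station import r, readout, read_camera, camera_params
def at_z(n,uv,z):
    p=camera_params(n);K,R,t=[np.array(p[k],float) for k in("camera_matrix","R","t")]
    d=R.T@np.linalg.inv(K)@np.array([*uv,1.]);c=-R.T@t
    return c+d*(z-c[2])/d[2]
def proj(n,X):
    p=camera_params(n);K,R,t=[np.array(p[k],float) for k in("camera_matrix","R","t")]
    q=K@(R@np.array(X,float)+t);return q[:2]/q[2]
E
python3 - <<'E'
from h import *
im=cv2.imread("pics/top0.png");sc=cv2.imread("pics/scene0.png")
def blobs(mask,lo=20):
    n,l,s,c=cv2.connectedComponentsWithStats(mask.astype(np.uint8));return [(s[i][:5].tolist(),c[i].round(1).tolist()) for i in range(1,n) if s[i][4]>lo]
for name,i in(("top",im),("scene",sc)):
    I=i.astype(int);m=(I[...,2]>140)&(I[...,2]-I[...,0]>60)&(I[...,2]-I[...,1]>40); print(name,blobs(m))
g=im.min(2)
sub=np.zeros_like(g);sub[172:296,322:364]=1
print("holes",blobs((g<120)&(sub>0)))
for nm,uv,z in(("thick",(166,157),120),("slim",(141,264),100),("green",(165,197),120),("black",(186,118),120)):print(nm,at_z("top",uv,z).round(1))
for uv in((342,193),(342,228),(342,255),(342,274.5)):print(at_z("top",uv,70).round(1))
for uv in((187,148),(211,132),(227,121),(239,114)):print("s",at_z("scene",uv,70).round(1))
for nm,uv,z in(("thick",(288,236),120),("slim",(375.5,194),100),("green",(316,210),120),("black",(244,249),120)):print("s",nm,at_z("scene",uv,z).round(1))
a=cv2.resize(im[100:290,120:220],None,fx=3,fy=3);b=cv2.resize(sc[180:310,220:330],None,fx=4,fy=4)
o=np.zeros((570,800,3),np.uint8);o[:,:300]=a;o[:520,310:750]=b;cv2.imwrite("pics/crop1.png",o)
E
```

```text
top [([160, 150, 13, 14, 149], [166.0, 156.6]), ([136, 259, 9, 10, 66], [140.0, 263.4])]
scene [([373, 191, 7, 5, 31], [375.8, 193.1]), ([282, 230, 14, 11, 126], [288.2, 234.9])]
holes [([328, 178, 30, 30, 707], [342.3, 192.7]), ([332, 218, 21, 21, 331], [341.9, 228.0]), ([336, 249, 12, 12, 113], [341.5, 254.4]), ([338, 271, 8, 7, 44], [341.4, 274.1]), ([358, 290, 6, 5, 21], [360.6, 291.7])]
thick [644.3 165.2 120. ]
slim [461.3 214.8 100. ]
green [576.2 167.4 120. ]
black [710.8 130.5 120. ]
[ 579.3 -145.6   70. ]
[ 515.2 -143.7   70. ]
[ 466.2 -142.2   70. ]
[ 430.9 -141.2   70. ]
s [ 582.7 -141.8   70. ]
s [ 516.1 -139.9   70. ]
s [ 468.2 -139.3   70. ]
s [ 433.8 -135.9   70. ]
s thick [647.5 167.9 120. ]
s slim [465. 219. 100.]
s green [576.7 170.  120. ]
s black [710.6 132.6 120. ]
```

View pics/crop1.png

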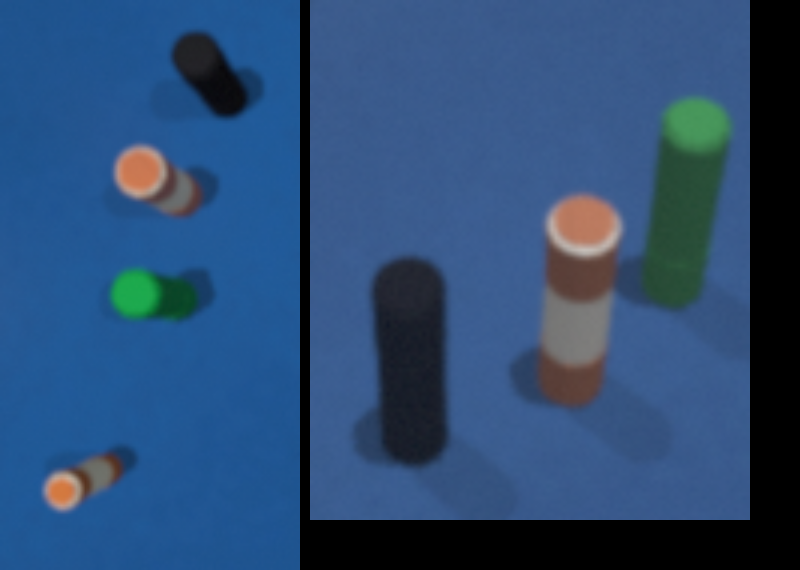

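The crop shows the larger copper and white cylinder between black and green, which is the thick fuse at about (646,166.5). The hole spacing measures 64 mm, as stated. I'll grip along y, away from the neighbours.

```bash
cat >> h.py <<'E'
def st(m=""):
    s=readout.read_state();print(m,round(s["time"],2),s["eef_pos"].round(1),np.round(s["orientation"],3),"F",np.round(s["ft_force"],1),"open",round(s["opening"],1),"grip",round(float(np.max(s["grip_force"])),1))
O=[np.pi,0,np.pi]
E
python3 - <<'E'
from h import *
print(r.ik([646,166.5,230],O),r.ik([581,-144,230],O))
r.movep([646,166.5,220],O);st()
r.servo_line([646,166.5,86],v=150,threshold=8);st()
r.command_gripper(15);st()
r.servo_line([646,166.5,230],v=120);st()
r.movep([581,-143.7,230],O);st()
for n in("scene","top"):cv2.imwrite(f"pics/{n}1.png",read_camera(n))
a=cv2.imread("pics/scene1.png");b=cv2.imread("pics/top1.png")
cv2.imwrite("pics/v1.png",np.hstack([cv2.resize(a[20:200,100:300],None,fx=2,fy=2),cv2.resize(b[100:280,270:470],None,fx=2,fy=2)]))
E
```

```text
[0.25224994 0.49287321 0.36994247 1.44786559 0.         0.25224994] [-0.24295273  0.36675902  0.16772244  1.37175975  0.         -0.24295273]
 2.34 [645.6 167.5 220.1] [ 3.141  0.    -3.14 ] F [-0.4 -0.1  0.2] open 85.3 grip 0.0
 3.38 [646.5 166.8  87. ] [ 3.141e+00  1.000e-03 -3.141e+00] F [ 0.6  0.3 -0.2] open 85.7 grip 0.0
 3.96 [646.3 166.5  86.5] [3.141e+00 1.000e-03 3.142e+00] F [0.1 0.1 4.1] open 26.3 grip 59.3
 5.31 [645.6 166.4 229.1] [-3.141e+00 -1.000e-03 -3.142e+00] F [-0.2  0.5 -1.2] open 25.9 grip 58.9
 6.52 [ 581.4 -142.8  229.9] [ 3.141  0.    -3.141] F [ 0.1 -0.1 -2.1] open 26.3 grip 59.0
```

View pics/v1.png

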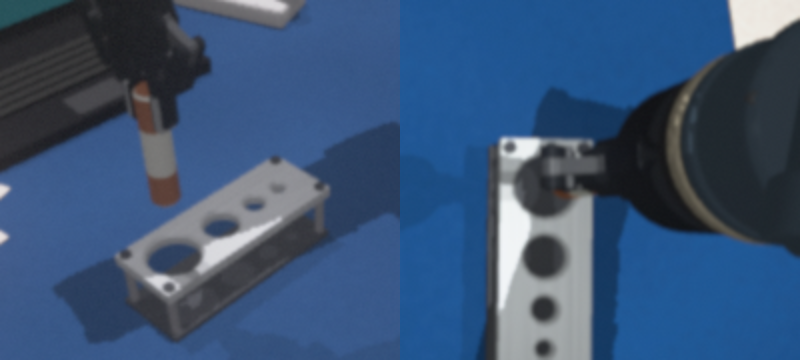

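The fuse hangs in the fingers. Its foot is at about crop (165,197), i.e. scene (182,118), and its top at about scene (172,65). Next I'll check its tilt against projection.

Run:
```python
from h import *
for z in(143.5,177.5,211.5,229.5,263.5):print(z,proj("scene",[581,-143,z]).round(1))
a=cv2.imread("pics/scene1.png").astype(int)
m=((a[...,2]-a[...,0]>25)).astype(np.uint8);m[:, :160]=0;m[:,200:]=0;m[:55]=0;m[130:]=0
n,l,s,c=cv2.connectedComponentsWithStats(m);print([(s[i].tolist(),c[i].round(1)) for i in range(1,n) if s[i][4]>15])
g=a.min(2)
for v in range(84,124,3):
    w=np.where((a[v,160:200,2]>a[v,160:200,0]-10)&(a[v,160:200,2]>70))[0]+160;print(v,w.min() if len(w) else 0,w.max() if len(w) else 0)
```

```text
143.5 [182.7 119.1]
177.5 [180.3 104.8]
211.5 [177.9  89.5]
229.5 [176.5  81. ]
263.5 [173.8  64.2]
[([168, 61, 7, 7, 36], array([170.8,  64.2])), ([167, 70, 10, 17, 101], array([171.8,  77.7])), ([175, 108, 14, 14, 147], array([181.9, 114.6]))]
84 170 180
87 171 184
90 171 184
93 172 185
96 172 185
99 173 186
102 173 186
105 174 187
108 174 188
111 174 188
114 175 189
117 175 189
120 176 188
123 198 199
```

The fuse centreline matches the vertical prediction within 0.5 px. I'll go on through the wide hole and then the next.

Run:
```python
from h import *
x,y=581.8,-142.5
print(r.servo_line([x,y,116],v=110,threshold=8));st()
if readout.read_state()["eef_pos"][2]<120:
    r.sleep(0.3)
    r.servo_line([x,y,190],v=110);st()
    r.servo_line([516,-140.7,190],v=80);st()
    r.servo_line([516,-140.7,170],v=80);st()
    cv2.imwrite("pics/scene2.png",read_camera("scene"));cv2.imwrite("pics/top2.png",read_camera("top"))
    a=cv2.imread("pics/scene2.png");b=cv2.imread("pics/top2.png")
    cv2.imwrite("pics/v2.png",np.hstack([cv2.resize(a[60:180,150:280],None,fx=3,fy=3),cv2.resize(b[170:290,290:420],None,fx=3,fy=3)]))
```

```text
False
 7.8 [ 582.3 -142.6  116.7] [-3.141e+00  1.000e-03 -3.142e+00] F [-0.6 -0.5 -1.3] open 26.8 grip 59.0
 8.93 [ 581.5 -142.4  189.4] [ 3.141e+00 -1.000e-03 -3.142e+00] F [-0.1 -0.4 -0.8] open 26.6 grip 59.0
 9.9 [ 516.4 -140.8  190.1] [-3.141e+00  1.000e-03 -3.142e+00] F [ 0.7 -0.1 -1.4] open 26.5 grip 59.0
 10.3 [ 515.9 -140.6  169.6] [ 3.141e+00 -1.000e-03 -3.142e+00] F [ 0.7  1.1 -0.8] open 26.1 grip 59.0
```

View pics/v2.png

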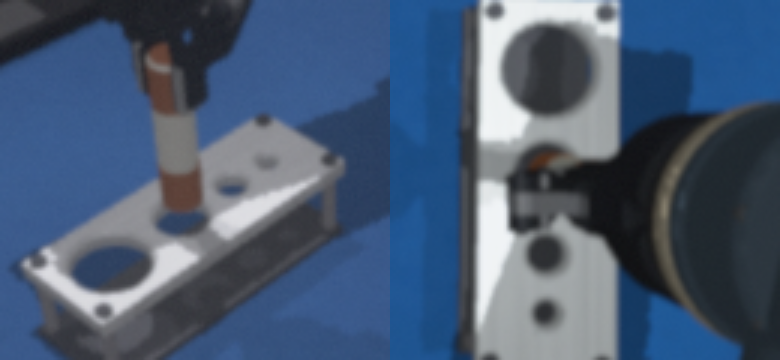

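The foot at crop (182,205) sits centred over the 40 mm hole at about (181,221). The 13 mm height difference accounts for the offset, so I'm lowering it.

Run:
```python
from h import *
X=[516,-140.7]
print(r.servo_line([*X,110],v=70,threshold=6));st()
if readout.read_state()["eef_pos"][2]<113:
    r.sleep(0.2)
    print(r.servo_line([*X,93],v=25,threshold=5));st()
    r.sleep(0.2);st()
```

```text
False
 11.41 [ 516.3 -140.8  110.4] [-3.141e+00  1.000e-03 -3.142e+00] F [-0.7  0.  -0.9] open 26.3 grip 59.0
True
 12.21 [ 515.9 -140.7   94.5] [ 3.142 -0.     3.142] F [ 0.1 -0.1  5.1] open 26.9 grip 59.7
 12.41 [ 515.8 -140.7   94.5] [ 3.141 -0.    -3.142] F [-0.6  0.   5.8] open 26.4 grip 59.6
```

The foot touched the base at TCP 94.5 mm, as expected. Releasing and retreating.

Run:
```python
from h import *
r.command_gripper(85);st()
r.servo_line([516,-140.7,250],v=100);st()
r.movep([516,60,270],O);r.sleep(0.5);st()
a=read_camera("scene");b=read_camera("top")
cv2.imwrite("pics/v3.png",np.hstack([cv2.resize(a[60:260,130:400],None,fx=1.5,fy=1.5),cv2.resize(b[130:330,290:420],None,fx=1.5,fy=1.5)]))
I=b.astype(int);m=(I[...,2]>140)&(I[...,2]-I[...,0]>60)&(I[...,2]-I[...,1]>40)
n,l,s,c=cv2.connectedComponentsWithStats(m.astype(np.uint8))
print([(s[i].tolist(),at_z("top",c[i],128).round(1)) for i in range(1,n) if s[i][4]>20])
```

```text
13.01 [ 515.3 -140.5   94. ] [ 3.141e+00 -2.000e-03  3.142e+00] F [0.1 0.3 0.2] open 85.1 grip 0.0
 14.72 [ 515.8 -140.6  249.4] [ 3.141e+00 -3.000e-03 -3.142e+00] F [ 0.1  0.6 -0.7] open 85.0 grip 0.0
 16.04 [516.   59.6 270. ] [-3.142 -0.     3.141] F [-0.1 -0.4  0.5] open 84.9 grip 0.0
[]
```

View pics/v3.png

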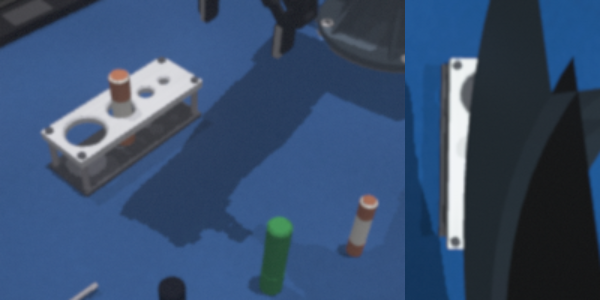

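The thick fuse stands upright in the 40 mm hole (crop 120,95), and the slim fuse stands undisturbed (crop 362,225).

```bash
python3 -c "
from station import r
print(r.finish_job())"
```

```text
the job is handed in; nothing more can be done
None
```

I handed the job in at about 16 s of the 48 s: the thick fuse went down through the 58 mm hole and back out, was then lowered held through the 40 mm hole to the base and released, and the last picture shows it upright there with the slim fuse still standing (no verdict was returned).

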